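Charge the nut mill with walnuts

TASK

Get the nut mill loaded for cracking: first push the feed shutter under its hopper fully shut so that nothing runs through, then tip all six walnuts from the pouring tray into the hopper. Set the empty tray down upright on the worktop again, without letting it fall, and leave everything else where it lies.

Things in the scene. Friction and masses are not known exactly. Their poses are not given: they have to be found in the camera images.
- nut_mill: Nut mill, fixed. Grey cast body, foot 176 x 146; dummy drawer with a knob in front (reaches 80 forward, 45 high); crank at its left (reaches 116 out, 65 high), not to be used; steel funnel hopper on top: outer radius 87 at its rim, 180 high, radius 34 at height 87. Origin: underside, on the hopper's axis; x points out of the back, z up. Roughly faces the robot
- hopper_mouth (a point): Centre of the hopper's round open mouth, level with its rim, 180 above the worktop; the mill's axes. Inner radius 84; the cone begins 15 below the rim. Utensils hang from a rail on the wall behind the worktop, from about 0.3 m up (x beyond 0.75 m): tipping sideways keeps the wrist clear of them
- feed_shutter (a joint): Feed shutter: steel plate sliding along the mill's x under the hopper; its top, 83 above the worktop, closes the hopper's bottom. Value: how far it is pulled out to the front (m): 0 = fully shut at its stop, 0.056 = open. Moves with about 2 N and stays where left. Open, it lets walnuts fall through to the rollers
- shutter_tab (a point): Middle of the front face of the shutter's upturned push tab (50 wide, 5 thick, 77 to 103 above the worktop; this point 92), the mill's axes. Shut, it is 87 in front of the mill's axis, under the overhanging rim, so a tool pushing it home must lean back (hand nearer the robot), 35 to 45 degrees; open, up to 143 in front
- pouring_tray: Loose steel tray, 0.24 kg, holding the walnuts. Flat pan 104 x 104, walls 42 high, 3 thick; at the front (+x) its floor ramps up at 12 degrees over 57 and narrows to an open spout 92 wide (89 inside). Origin: underside, 15 in front of the flat pan's centre; x to the spout, z up
- tray_grip (a point): Centre of the tray's upright wooden grip above its back wall: 18 thick (tray x), 58 wide (tray y), 34 tall; 67 behind the tray's origin, 81 above its underside; same axes as the tray
- tray_lip (a point): Middle of the tray's pouring lip: 92 in front of the origin, 15 above the underside; same axes as the tray
- walnut_1: Walnut in its shell, 37 long, 34 thick, 13 g, rolls; six alike start in the tray. Origin: its centre; x along its length
- walnut_2: Walnut in its shell, 37 long, 34 thick, 13 g, rolls; six alike start in the tray. Origin: its centre; x along its length
- walnut_3: Walnut in its shell, 37 long, 34 thick, 13 g, rolls; six alike start in the tray. Origin: its centre; x along its length
- walnut_4: Walnut in its shell, 37 long, 34 thick, 13 g, rolls; six alike start in the tray. Origin: its centre; x along its length
- walnut_5: Walnut in its shell, 37 long, 34 thick, 13 g, rolls; six alike start in the tray. Origin: its centre; x along its length
- walnut_6: Walnut in its shell, 37 long, 34 thick, 13 g, rolls; six alike start in the tray. Origin: its centre; x along its length
- dough_scraper: Bystander, loose: bench scraper, 125 x 121 x 24, wooden grip and steel blade, lying near the front edge. Origin: centre of its underside
- tape: Bystander, loose: roll of masking tape lying flat, 104 diameter, 25 high. Origin: centre of its underside
- matchbox: Bystander, loose: small matchbox, 36 x 53 x 15, near the front edge. Origin: centre of its underside
- teaspoon: Bystander, loose: steel teaspoon, 132 long, near the front edge. Origin: centre of its underside
- scissors: Bystander, loose: kitchen scissors with red handles, 199 long, near the front edge. Origin: centre of its underside
Things that resemble listed ones, but are neither listed nor needed, are in the scene too. Leave any orange look-alike of the pouring_tray alone.

How it is judged:
On the way, in this order (a step that is already met when the one before it is completed fails the run):
1. the feed shutter is fully shut (within 5 mm of its stop) before the walnuts are in the hopper (value of joint feed_shutter below 0.005 m), for 0.2 s.
2. all six walnuts are in the hopper, above the shutter (horizontal distance between each of walnut_1, walnut_2, walnut_3, walnut_4, walnut_5, walnut_6 and hopper_mouth below 0.08 m and height (world z) of walnut_1 between 0.088 and 0.19 m and height (world z) of walnut_2 between 0.088 and 0.19 m and height (world z) of walnut_3 between 0.088 and 0.19 m and height (world z) of walnut_4 between 0.088 and 0.19 m and height (world z) of walnut_5 between 0.088 and 0.19 m and height (world z) of walnut_6 between 0.088 and 0.19 m), for 0.2 s.
At the end, for the whole second after the job is handed in: The shutter is within 5 mm of fully shut, all six walnuts lie in the hopper (centres within 80 mm of its axis, above the shutter, no higher than 10 mm over the rim), and the tray stands released and at rest on the worktop, upright within 4.5 degrees, its underside within 8 mm of the worktop (all of step 2 and value of joint feed_shutter below 0.005 m and height (world z) of pouring_tray between -0.008 and 0.008 m and angle between pouring_tray's own z axis and vertical below 0.08 rad and linear speed of pouring_tray below 0.02 m/s); the robot touches nothing.
It fails at once if the tray falls free (faster than 0.8 m/s while nothing holds it) (contact force between the fingers and pouring_tray below 0.05 N and linear speed of pouring_tray above 0.8 m/s).
It fails at once if a loose bystander is moved more than 40 mm (distance of any of dough_scraper, tape, matchbox, teaspoon, scissors from where it was at the start of the episode above 0.04 m).
It also fails if it takes over 72 s, if anything falls off the work surface, if the arm or the gripper's body presses on something with over 40 N, if the wrist force passes 120 N, or if a joint passes its speed limit or range.

ROBOT

A 7-joint arm with a two-finger parallel gripper is mounted at the origin on a cart in front of the work surface, level with it; the furniture and walls round the work are solid. World frame = base frame: x ahead of the robot, y to its left, z up, the work surface at z = 0. Lengths are in m, angles in rad, forces in N, time in s.
With the tool pointing down it reaches from about 0.425 to 0.875 m from the base axis. Payload 9.9 kg.
Tool frame: the origin (TCP) lies at the very end of the fingers, on their centre line; the grasp point (between the pads) lies 19 mm behind it; z points along the fingers, y is the line along which they close (so a half turn about z gives the same grasp; the last joint's range is limited). The gripper opens to 85 mm and grips with 20 to 120 N. Pads are 22 mm wide; open, the fingers measure 114 mm over their backs; the gripper's body (76 mm by 85 mm) begins 54 mm behind the grasp point. The pads swing forward as they close: fully open they stand 13 mm farther back than shut.
Start: joints at [1.204, 0.576, 0.025, 1.437, -0.015, 1.129, -0.057], TCP at [0.188, -0.648, 0.231] pointing down, gripper open.
Joint ranges: [-2.76, 2.76], [-0.34, 2.15], [-1.52, 1.57], [0.19, 2.46], [-1.09, 4.23], [0.17, 1.99], [-2.82, 2.82]. Speed limits (rad/s): [2.22, 2.22, 3.01, 3.01, 3.14, 3.14, 3.14].

INTERFACE

Orientations are given as a unit quaternion [w, x, y, z].
In Python, from bench import ctrl, get_image, workorder, spotter gives the robot as it stands.
- The arm moves only by the shell command python3 -m creep 'ROWS' [FORCE]. ROWS is JSON, a list of rows, each an object of numbers: "x", "y", "z": the shift along the world's x, y, z in m; "ax", "ay", "az": the turn, a rotation vector about the world's x, y, z in rad; "jaw": the opening, from -1 (shut) to 1 (fully open). In form: [{"x": .., "y": .., "z": .., "ax": .., "ay": .., "az": .., "jaw": ..}, ...]. A call has 1 to 20 rows; each row shifts and turns the commanded pose from where the row before left it; what a row does not reach is not made up. A row lasts 1/8 s, in which the tool goes at most 62.5 mm and 10.7 degrees, less where a joint would pass 70% of its speed; a pose out of reach is approached as far as the arm can. A call with a gripper value outside its range is refused whole. The fingers move at their own pace and stop on an object; FORCE is the grip in N (left out, the last holds). Time passes only in rows, so rows that do not move let the fingers close. It gives the time, the measured TCP pose, the force, the opening and the grip force at its end, in the units of the state.
- ctrl.read_state(): the state, without advancing time (a new reading comes with each control period).
- get_image(name): name is "side" or "top"; returns a dict with "img" (400x640x3 uint8, blue, green, red), "z_map" (400x640 float32, m along the optical axis (not along the pixel's ray), 0 where there is no reading), "camera_matrix" (3x3 intrinsics, pixels), "k1" (the pictures are not rectified: a ray, as slopes to the right and down, at radius r is drawn at 1 + k1 r^2 times it, then the intrinsics apply), "extrinsics" (4x4, takes a point from world to camera coordinates). Camera axes: x right, y up, looking along -z (the intrinsics and any distortion apply to the point x, -y, -z); pixel columns grow to the right and rows downward; lengths in m; the calibration is good to about 2 mm. A picture is of the moment at which its call begins.
- workorder.hand_in(): hands the job in; it is judged then, once.
Trained networks look in a picture, given as the dict that the camera call returned (one of the last four; its "shot" number tells which), for a name from the list of things; names that differ only in an ending like _2 or _b are one class to them, and where a whole thing is asked for, a point or a joint stands for the part that bears it (a point fixed in the world has none). Each returns a list of dicts, best first, with "confidence" (0 to 1); they miss things now and then, are a little off and sometimes report something else, mostly with a low value. They report only what shows in the picture. A call takes as long as a camera call. They do not tell look-alikes from the thing itself.
- spotter.spot_in(picture, target): "box" ([centre column, centre row, width, height] in pixels, round what is visible of it).
The state is a dict: "clock": time; "joint_pos": joint angles; "joint_velocities": joint speeds; "effort": joint torques, N m; "eef_pos": TCP position; "eef_rot": TCP orientation; "contact_force": force on the tool from outside, world axes, zero at the start; "ft_torque": the same for the moment, N m; "width": opening from 0.0 (shut) to 1.0 (fully open); "grip_force": force on a finger pad.
Only numpy, scipy, OpenCV 4.12 (cv2) and the standard library are available. Lean on these libraries where they do the work, as an engineer would, in place of code of your own. Each camera call takes 0.05 s, during which the arm holds its last target. There are 200 camera calls.

## Working session

There is one attempt and no reset: what is moved stays moved. The work goes in short steps, Python scripts to look and compute and a shell command to move; the robot and the scene stay as the last step left them, time stands still between calls to the robot, and variables do not carry over. Pictures are saved under pics/ and viewed, at most 10 in all, crops included, and the job is handed in when it is done.

```bash
mkdir -p pics; ls; cat > h.py <<'E'
import numpy as np, cv2
from bench import ctrl, get_image, workorder, spotter
def pix2world(p,u,v,z=None):
    """pixels (arrays) -> world, using depth or given optical depth"""
    u=np.atleast_1d(u).astype(float);v=np.atleast_1d(v).astype(float)
    K=np.array(p["camera_matrix"]);k1=p["k1"]
    if z is None: z=p["z_map"][v.astype(int),u.astype(int)]
    a=cv2.undistortPoints(np.stack([u,v],1)[:,None],K,np.array([k1,0,0,0,0.]))[:,0]
    c=np.stack([a[:,0]*z,-a[:,1]*z,-z],1)
    E=np.array(p["extrinsics"]);return (c-E[:3,3])@E[:3,:3]
def cloud(p):
    vv,uu=np.mgrid[0:400,0:640];return pix2world(p,uu.ravel(),vv.ravel()).reshape(400,640,3)
E
python3 - <<'E'
from h import *
np.set_printoptions(precision=3,suppress=True)
ims=[]
for n in("top","side"):
    p=get_image(n);E=np.array(p["extrinsics"]);print(n,-E[:3,:3].T@E[:3,3],-E[2,:3],p["k1"])
    im=p["img"].copy()
    np.savez(f"{n}0.npz",**{k:p[k] for k in("img","z_map","camera_matrix","k1","extrinsics")})
    for t in("nut_mill","feed_shutter","pouring_tray","tray_grip","walnut_1","tape","dough_scraper"):
        for r in spotter.spot_in(p,t)[:6]:
            b=r["box"];w=pix2world(p,b[0],b[1])[0]
            print(t,round(r["confidence"],2),np.round(b),w)
    cv2.imwrite(f"pics/{n}0.png",im)
print(ctrl.read_state())
E
```

```text
pics
top [0.357 0.031 1.097] [ 0.185 -0.019 -0.983] -0.02675865452875286
nut_mill 0.88 [420. 191. 104. 106.] [ 0.592 -0.247  0.049]
nut_mill 0.33 [219. 180.  14.  13.] [0.627 0.268 0.029]
nut_mill 0.22 [300. 265.  40.  43.] [ 0.412  0.059 -0.005]
feed_shutter 0.9 [425. 217.  25.  50.] [ 0.52  -0.248  0.082]
pouring_tray 0.92 [314. 189.  51.  66.] [0.611 0.021 0.   ]
pouring_tray 0.84 [230. 176.  62.  69.] [ 0.647  0.245 -0.001]
tray_grip 0.78 [228. 175.  61.  74.] [0.65 0.25 0.  ]
tray_grip 0.59 [314. 190.  47.  59.] [0.608 0.022 0.001]
walnut_1 0.72 [231. 196.  18.  16.] [0.583 0.235 0.036]
walnut_1 0.72 [239. 185.  14.  15.] [0.615 0.215 0.035]
walnut_1 0.69 [243. 172.  13.  12.] [0.648 0.206 0.033]
walnut_1 0.61 [217. 191.  14.  10.] [0.598 0.271 0.035]
walnut_1 0.59 [219. 180.   8.  12.] [0.628 0.266 0.034]
tape 0.85 [299. 265.  41.  46.] [0.409 0.063 0.   ]
tape 0.16 [427. 218.  25.  52.] [ 0.517 -0.252  0.083]
dough_scraper 0.72 [355. 277.  67.  71.] [ 0.379 -0.081  0.007]
side [0.258 0.815 0.829] [ 0.246 -0.717 -0.652] -0.10808122896561981
nut_mill 0.56 [335. 147.  84.  82.] [
[... 635 characters left out ...]
 8.  14.] [0.596 0.289 0.036]
tape 0.82 [362. 251.  40.  38.] [ 0.408  0.051 -0.002]
tape 0.71 [253. 293.   9.  14.] [0.6   0.286 0.037]
dough_scraper 0.69 [384. 222.  62.  39.] [ 0.375 -0.06   0.009]
{'clock': 0.8, 'joint_pos': array([ 1.204,  0.576,  0.025,  1.437, -0.015,  1.129, -0.056]), 'joint_velocities': array([ 0.003, -0.001,  0.001, -0.001,  0.001,  0.001,  0.   ]), 'effort': array([ -0.   , -76.54 ,   2.248, -28.628,   0.015,   0.003,   0.   ]), 'eef_pos': array([ 0.188, -0.648,  0.231]), 'eef_rot': array([-0.   ,  0.99 ,  0.141,  0.   ]), 'contact_force': array([ 0.727, -0.021,  0.013]), 'ft_torque': array([-0.012,  0.022,  0.044]), 'grip_force': 0.0, 'width': 0.9973658315963128}
```

```bash
python3 - <<'E'
from h import *
a=cv2.imread("pics/top0.png")[110:330,170:500]
cv2.imwrite("pics/a.png",cv2.resize(a,None,fx=2.4,fy=2.4,interpolation=cv2.INTER_CUBIC))
a=cv2.imread("pics/side0.png")[80:340,190:460]
cv2.imwrite("pics/b.png",cv2.resize(a,None,fx=2.3,fy=2.3,interpolation=cv2.INTER_CUBIC))
E
```

```text
(no output)
```

View pics/a.png

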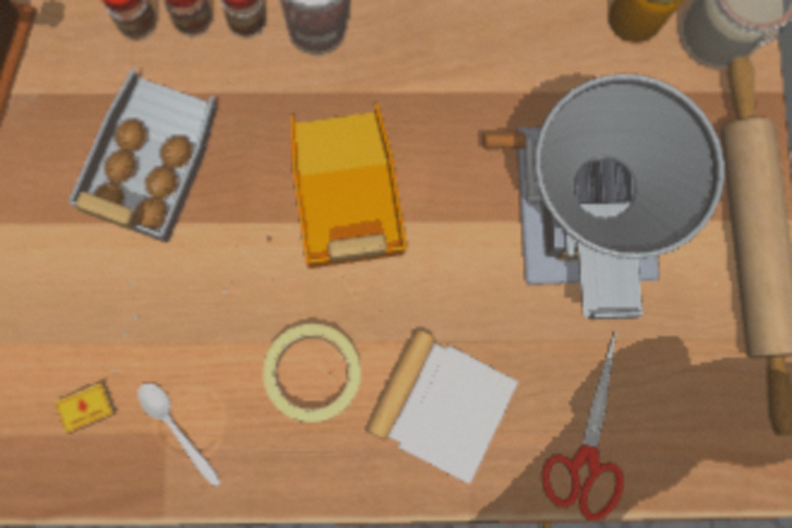

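View pics/b.png

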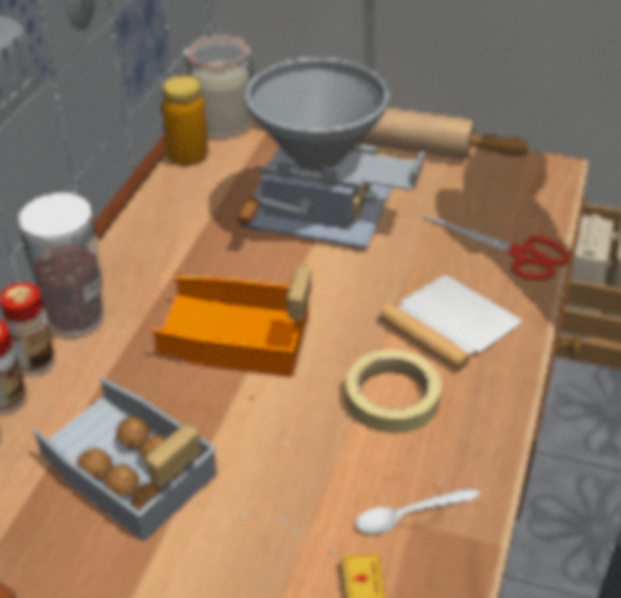

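The picture shows the grey tray with its walnuts at crop (145,155), spout up and to the right. The orange look-alike is at (350,185), the hopper's mouth at (630,165), and the shutter is pulled out with its tab at (613,312). Next I fit the geometry.

```bash
cat > m.py <<'E'
from h import *
from scipy.optimize import least_squares
np.set_printoptions(precision=4,suppress=True)
for n in("top","side"):
    p=dict(np.load(n+"0.npz"));p["k1"]=float(p["k1"]);C=cloud(p);P=C.reshape(-1,3);ok=p["z_map"].ravel()>0
    I=p["img"].reshape(-1,3).astype(int)
    s=ok&(abs(P[:,2]-.178)<.006)&(abs(P[:,0]-.6)<.15)&(abs(P[:,1]+.25)<.15)
    Q=P[s];f=least_squares(lambda q:np.hypot(Q[:,0]-q[0],Q[:,1]-q[1])-q[2],[.6,-.25,.087],loss="soft_l1",f_scale=.003)
    print(n,"rim",f.x,s.sum(),np.percentile(Q[:,2],[5,50,95]))
    s=ok&(P[:,2]>.06)&(P[:,2]<.12)&(P[:,0]<.53)&(P[:,0]>.4)&(abs(P[:,1]+.25)<.08)
    Q=P[s];print("shutter pts",s.sum());
    for lo,hi in((.079,.087),(.087,.092),(.092,.098),(.098,.108)):
        q=Q[(Q[:,2]>lo)&(Q[:,2]<hi)]
        if len(q)>3:print(lo,len(q),q.min(0),q.max(0),q.mean(0))
    # grip: wood colour, high
    s=ok&(P[:,2]>.055)&(P[:,2]<.115)&(abs(P[:,0]-.6)<.15)&(abs(P[:,1]-.26)<.13)
    Q=P[s];print("grip",len(Q),Q.min(0),Q.max(0),Q.mean(0))
    t=Q[Q[:,2]>.09]
    if len(t)>3:
        r=cv2.minAreaRect(t[:,:2].astype(np.float32));print("grip top rect",r)
    s=ok&(P[:,2]>.034)&(P[:,2]<.048)&(abs(P[:,0]-.64)<.13)&(abs(P[:,1]-.25)<.12)
    g=I.max(1)-I.min(1)
    s2=s&(g<40)
    Q=P[s2];print("walls",len(Q));r=cv2.minAreaRect(Q[:,:2].astype(np.float32));print(r)
    # tape/other obstacles not needed
E
python3 m.py
```

```text
top rim [ 0.5928 -0.2412  0.0862] 669 [0.1741 0.1805 0.1832]
shutter pts 681
0.079 594 [ 0.4586 -0.2746  0.079 ] [ 0.53   -0.2011  0.0869] [ 0.4942 -0.242   0.0822]
0.087 7 [ 0.4583 -0.2482  0.0871] [ 0.5267 -0.2024  0.0915] [ 0.4683 -0.2314  0.0885]
0.092 5 [ 0.4579 -0.2295  0.0932] [ 0.4604 -0.2197  0.0956] [ 0.4585 -0.2246  0.0943]
0.098 42 [ 0.4592 -0.2689  0.0984] [ 0.4624 -0.2209  0.106 ] [ 0.4607 -0.2445  0.1015]
grip 217 [0.5551 0.2391 0.0654] [0.587  0.2956 0.1013] [0.5696 0.265  0.0921]
grip top rect ((0.5720984935760498, 0.2678106427192688), (0.05914779007434845, 0.017943495884537697), 69.86761474609375)
walls 250
((0.6452656984329224, 0.239041268825531), (0.1080317348241806, 0.1611878126859665), 69.29981231689453)
side rim [ 0.5935 -0.2386  0.0853] 419 [0.1728 0.1789 0.1836]
shutter pts 329
0.079 277 [ 0.4595 -0.2841  0.0797] [ 0.53   -0.1972  0.087 ] [ 0.4983 -0.238   0.0843]
0.087 19 [ 0.4594 -0.2822  0.0871] [ 0.5292 -0.1978  0.0913] [ 0.4947 -0.2364  0.0886]
0.092 9 [ 0.4596 -0.262   0.0921] [ 0.4627 -0.2188  0.0976] [ 0.4606 -0.2391  0.0952]
0.098 22 [ 0.4595 -0.2683  0.0983] [ 0.4652 -0.218   0.1073] [ 0.4619 -0.2417  0.103 ]
grip 380 [0.5539 0.2406 0.0564] [0.5891 0.2991 0.1023] [0.5693 0.2739 0.0891]
grip top rect ((0.5720124840736389, 0.2704898715019226), (0.05909096077084541, 0.01982487179338932), 68.88172912597656)
walls 513
((0.6448465585708618, 0.24163007736206055), (0.11001893132925034, 0.1626589298248291), 68.96729278564453)
```

```bash
python3 -m creep '[{"x":0.025,"y":0.05,"az":-0.035,"jaw":-1},{"x":0.025,"y":0.05,"az":-0.035},{"x":0.025,"y":0.05,"az":-0.035},{"x":0.03,"y":0.05,"az":-0.035},{"x":0.03,"y":0.05,"az":-0.035},{"x":0.03,"y":0.05,"az":-0.035},{"x":0.03,"y":0.05,"az":-0.035},{"x":0.025,"y":0.055,"ay":-0.1},{"ay":-0.15},{"ay":-0.15},{"ay":-0.15},{"ay":-0.11},{"ay":0}]' 40; python3 -c "
from bench import ctrl
print(ctrl.read_state())"
```

```text
{'clock': 0.8, 'joint_pos': array([ 1.20418845,  0.57568384,  0.02489118,  1.43709873, -0.01502983,
        1.12899302, -0.05649952]), 'joint_velocities': array([ 2.68064510e-03, -5.66464012e-04,  1.07336695e-03, -6.39286802e-04,
        5.70873323e-04,  8.43469228e-04,  9.93584373e-05]), 'effort': array([-3.80257097e-04, -7.65401816e+01,  2.24821351e+00, -2.86280590e+01,
        1.50998344e-02,  3.09835828e-03,  2.04967546e-05]), 'eef_pos': array([ 0.18838297, -0.64818594,  0.23129995]), 'eef_rot': array([-2.64210198e-06,  9.90019583e-01,  1.40929860e-01,  1.81527867e-05]), 'contact_force': array([ 0.72657272, -0.02133079,  0.01335323]), 'ft_torque': array([-0.01160707,  0.0219323 ,  0.04370993]), 'grip_force': 0.0, 'width': 0.9973658315963128}invalid input at $[0]: expected keys x, y, z, ax, ay, az, jaw
```

```bash
python3 -m creep '[{"x":0.025,"y":0.05,"z":0,"ax":0,"ay":0,"az":-0.035,"jaw":-1},{"x":0.025,"y":0.05,"z":0,"ax":0,"ay":0,"az":-0.035,"jaw":-1},{"x":0.025,"y":0.05,"z":0,"ax":0,"ay":0,"az":-0.035,"jaw":-1},{"x":0.03,"y":0.05,"z":0,"ax":0,"ay":0,"az":-0.035,"jaw":-1},{"x":0.03,"y":0.05,"z":0,"ax":0,"ay":0,"az":-0.035,"jaw":-1},{"x":0.03,"y":0.05,"z":0,"ax":0,"ay":0,"az":-0.035,"jaw":-1},{"x":0.03,"y":0.05,"z":0,"ax":0,"ay":0,"az":-0.035,"jaw":-1},{"x":0.025,"y":0.055,"z":0,"ax":0,"ay":-0.1,"az":0,"jaw":-1},{"x":0,"y":0,"z":0,"ax":0,"ay":-0.15,"az":0,"jaw":-1},{"x":0,"y":0,"z":0,"ax":0,"ay":-0.15,"az":0,"jaw":-1},{"x":0,"y":0,"z":0,"ax":0,"ay":-0.15,"az":0,"jaw":-1},{"x":0,"y":0,"z":0,"ax":0,"ay":-0.12,"az":0,"jaw":-1},{"x":0,"y":0,"z":0,"ax":0,"ay":0,"az":0,"jaw":-1}]' 40
```

```text
clock: 2.42
eef_pos: [0.4118, -0.2359, 0.2304]
eef_rot: [-0.008, 0.961, 0.022, 0.275]
contact_force: [-0.8, 0.4, 0.4]
width: -0.002
grip_force: 0.0
```

```bash
python3 -m creep '[{"x":0,"y":-0.004,"z":-0.04,"ax":0,"ay":-0.06,"az":0,"jaw":-1},{"x":0,"y":-0.003,"z":-0.04,"ax":0,"ay":-0.06,"az":0,"jaw":-1},{"x":0,"y":0,"z":-0.04,"ax":0,"ay":0,"az":0,"jaw":-1},{"x":0,"y":0,"z":-0.024,"ax":0,"ay":0,"az":0,"jaw":-1},{"x":0,"y":0,"z":0,"ax":0,"ay":0,"az":0,"jaw":-1}]'
```

```text
clock: 3.05
eef_pos: [0.4127, -0.2648, 0.1555]
eef_rot: [-0.035, 0.958, 0.036, 0.284]
contact_force: [0.4, 0.7, 0.1]
width: -0.003
grip_force: 0.0
```

```bash
python3 -c "
from bench import ctrl
import numpy as np
print(np.round(ctrl.read_state()['joint_pos'],2))"
```

```text
[ 1.36  0.43 -0.74  2.35 -1.08  0.17  0.27]
```

```bash
python3 -m creep '[{"x":0.01,"y":0.005,"z":0.04,"ax":0,"ay":0,"az":-0.13,"jaw":-1},{"x":0.01,"y":0.005,"z":0.02,"ax":0,"ay":0,"az":-0.13,"jaw":-1},{"x":0,"y":0.005,"z":0,"ax":0,"ay":0,"az":-0.13,"jaw":-1},{"x":0,"y":0.005,"z":0,"ax":0,"ay":0,"az":-0.13,"jaw":-1},{"x":0,"y":0,"z":0,"ax":-0.03,"ay":-0.05,"az":0,"jaw":-1},{"x":0,"y":0,"z":0,"ax":0,"ay":0,"az":0,"jaw":-1}]';python3 -c "
from bench import ctrl
import numpy as np
from scipy.spatial.transform import Rotation as R
s=ctrl.read_state();print(np.round(s['joint_pos'],2))
print(R.from_quat(s['eef_rot'],scalar_first=True).as_matrix())"
```

```text
clock: 3.8
eef_pos: [0.4321, -0.2542, 0.235]
eef_rot: [0.024, 0.947, -0.133, 0.291]
contact_force: [-0.5, 0.3, -1.0]
width: 0.002
grip_force: 0.0
[ 0.81  0.14 -0.26  2.36 -1.08  0.17 -0.25]
[[ 0.79534519 -0.26525591  0.545037  ]
 [-0.23763425 -0.96363618 -0.12220993]
 [ 0.55763428 -0.03232038 -0.82945729]]
```

```bash
cat > k.py <<'E'
from h import *
import itertools
from scipy.optimize import least_squares
from scipy.spatial.transform import Rotation as R
s=ctrl.read_state()
D=[([1.2042,.5757,.0249,1.4371,-.0150,1.1290,-.0565],[.1884,-.6482,.2313],[0,.99002,.14093,0]),
([1.36,.43,-.74,2.35,-1.08,.17,.27],[.4127,-.2648,.1555],[-.035,.958,.036,.284]),
(list(s['joint_pos']),list(s['eef_pos']),list(s['eef_rot']))]
def fk(j,L,sg,off):
    r=R.identity();p=np.array([0,0,L[0]])
    for i,(a,q) in enumerate(zip("zyzyzyz",j)):
        r=r*R.from_euler(a,sg[i]*q+(off if i==6 else 0))
        if i==1:p=p+r.apply([L[4],0,0])
        if i==2:p=p+r.apply([0,0,L[1]])
        if i==4:p=p+r.apply([L[5],0,L[2]])
        if i==6:p=p+r.apply([0,0,L[3]])
    return p,r
if __name__=="__main__":
  best=[]
  for sg in itertools.product([1,-1],[1],[1,-1],[1],[1,-1],[1],[1,-1]):
   for off in(0,np.pi/2,np.pi,-np.pi/2):
    e=sum((fk(j,[0]*6,sg,off)[1].inv()*R.from_quat(q,scalar_first=True)).magnitude() for j,p,q in D);best.append((e,sg,off))
  best.sort(key=lambda b:b[0]);print(best[:3])
  _,sg,off=best[0]
  f=least_squares(lambda L:np.concatenate([fk(j,np.r_[L,0,0],sg,off)[0]-p for j,p,q in D]),[.3,.4,.4,.2]);print(f.x,f.fun)
E
python3 k.py
```

```text
[(0.0036072800784750095, (-1, 1, -1, 1, -1, 1, -1), 1.5707963267948966), (1.1635519275637451, (-1, 1, -1, 1, -1, 1, 1), 1.5707963267948966), (1.3048938063341011, (1, 1, 1, 1, 1, 1, 1), -1.5707963267948966)]
[0.18726543 0.62049985 0.38409581 0.31439862] [ 0.04824581  0.0054218  -0.00218412  0.00599688  0.00794052  0.00291789
  0.00152549  0.0416688  -0.00073377]
```

```bash
cat > k2.py <<'E'
from k import *
SG=(-1,1,-1,1,-1,1,-1);OFF=np.pi/2
def FK(j,L):
    r=R.identity();p=np.array([0,0,L[0]])
    for i,(a,q) in enumerate(zip("zyzyzyz",j)):
        r=r*R.from_euler(a,SG[i]*q+(OFF if i==6 else 0))
        if i==2:p=p+r.apply([0,L[4],L[1]])
        if i==4:p=p+r.apply([0,0,L[2]])
        if i==6:p=p+r.apply([0,0,L[3]])
    return p,r
f=least_squares(lambda L:np.concatenate([FK(j,L)[0]-p for j,p,q in D]),[.3,.4,.4,.2,.05]);LL=f.x
lo=np.array([-2.76,-.34,-1.52,.19,-1.09,.17,-2.82]);hi=np.array([2.76,2.15,1.57,2.46,4.23,1.99,2.82])
def ik(p,rot,j0):
    g=least_squares(lambda j:np.r_[(FK(j,LL)[0]-p)*10,(FK(j,LL)[1].inv()*rot).as_rotvec()*3,(np.array(j)-j0)*1e-3],np.clip(j0,lo+.02,hi-.02),bounds=(lo+.01,hi-.01))
    return g.x,np.abs(FK(g.x,LL)[0]-p).max(),(FK(g.x,LL)[1].inv()*rot).magnitude()
E
python3 - <<'E'
from k2 import *
np.set_printoptions(precision=3,suppress=True)
print(LL,np.abs(f.fun).max())
# lean pose: tool z = (sin t cos a, sin t sin a, -cos t), tool x is up-forward
def pose(t,a,yaw=0):
    return R.from_euler('z',a)*R.from_euler('y',-t)*R.from_euler('x',np.pi)*R.from_euler('z',yaw)
for x in(.44,.46,.49):
  for t in(0,20,30,35,40):
    for a in(0,-25):
      b=min((ik(np.array([x,-.243,.088]),pose(np.radians(t),np.radians(a)),j0) for j0 in(D[0][0],D[2][0],[.4,.6,0,1.9,0,.3,0],[.4,.6,0,2.2,3.1,.3,-2],[.4,.6,0,2.2,3.1,.3,2])),key=lambda g:g[1]+g[2])
      print(x,t,a,b[0],round(b[1],4),round(b[2],3))
E
```

```text
[ 0.272  0.577  0.394  0.353 -0.044] 0.005051122945427644
0.44 0 0 [ 0.187  0.559  0.337  2.049 -0.324  0.584 -0.822] 0.0 0.0
0.44 0 -25 [ 0.107  0.583  0.46   2.049 -0.444  0.606 -1.135] 0.0 0.0
0.44 20 0 [ 1.114  0.539 -0.807  2.314  1.159  0.254 -2.234] 0.0 0.0
0.44 20 -25 [ 0.652  0.458 -0.337  2.385  1.867  0.18   2.81 ] 0.0032 0.021
0.44 30 0 [ 0.973  0.511 -0.49   2.439  3.385  0.207  1.911] 0.0 0.0
0.44 30 -25 [ 0.491  0.46  -0.103  2.45   2.926  0.254  1.767] 0.0087 0.042
0.44 35 0 [ 1.044  0.54  -0.521  2.45   3.52   0.277  1.837] 0.0054 0.031
0.44 35 -25 [ 0.489  0.466 -0.086  2.45   3.019  0.295  1.686] 0.019 0.092
0.44 40 0 [ 1.587  0.915 -1.406  2.45   1.958  0.551 -2.81 ] 0.0123 0.066
0.44 40 -25 [ 0.502  0.474 -0.086  2.45   3.078  0.34   1.644] 0.0292 0.141
0.46 0 0 [ 0.175  0.577  0.336  2.005 -0.32   0.61  -0.846] 0.0 0.0
0.46 0 -25 [ 0.097  0.602  0.457  2.005 -0.438  0.631 -1.163] 0.0 0.0
0.46 20 0 [ 1.099  0.562 -0.83   2.275  1.137  0.292 -2.226] 0.0 0.0
0.46 20 -25 [ 0.637  0.463 -0.331  2.298  1.201  0.18  -2.81 ] 0.0023 0.016
0.46 30 0 [ 0.936  0.52  -0.483 
[... 428 characters left out ...]
  0.606  0.333  1.937 -0.314  0.649 -0.88 ] 0.0 0.0
0.49 0 -25 [ 0.086  0.631  0.453  1.937 -0.428  0.67  -1.204] 0.0 0.0
0.49 20 0 [ 0.512  0.5   -0.041  2.215 -0.882  0.18  -0.24 ] 0.0 0.0
0.49 20 -25 [ 0.573  0.487 -0.288  2.252  1.178  0.18  -2.81 ] 0.0002 0.001
0.49 30 0 [ 1.324  0.75  -1.188  2.346  1.788  0.478 -2.81 ] 0.0 0.0
0.49 30 -25 [ 0.401  0.502 -0.067  2.41   2.887  0.301  1.749] 0.0 0.0
0.49 35 0 [ 0.898  0.56  -0.443  2.407  3.43   0.318  1.85 ] 0.0 0.0
0.49 35 -25 [ 0.417  0.52  -0.092  2.45   2.915  0.424  1.721] 0.0053 0.023
0.49 40 0 [ 0.902  0.592 -0.395  2.45   3.54   0.469  1.795] 0.0018 0.01
0.49 40 -25 [ 0.417  0.532 -0.087  2.45   2.947  0.473  1.694] 0.0164 0.071
```

```bash
cat > s.py <<'E'
from k2 import *
np.set_printoptions(precision=2,suppress=True)
def pose(t,a,yaw=0):
    return R.from_euler('z',a,degrees=True)*R.from_euler('y',-t,degrees=True)*R.from_euler('x',np.pi)*R.from_euler('z',yaw,degrees=True)
rng=np.random.default_rng(0)
S=[D[2][0]]+[lo+.02+rng.random(7)*(hi-lo-.04) for _ in range(14)]
for x,t in((.44,25),(.44,32),(.49,36)):
  for a in(0,20,40):
    for yaw in(0,90,180,270):
      g=[ik(np.array([x,-.243,.09]),pose(t,a,yaw),j) for j in S]
      g=[q[0] for q in g if q[1]<.001 and q[2]<.01]
      if g:
        q=max(g,key=lambda j:min((j-lo).min(),(hi-j).min()));print(x,t,a,yaw,len(g),q,round(min((q-lo).min(),(hi-q).min()),2))
E
time python3 s.py
```

```text
0.44 25 0 0 7 [ 1.23  0.58 -0.93  2.38  1.65  0.26 -2.7 ] 0.08
0.44 25 0 90 6 [ 1.21  0.57 -0.9   2.38  1.67  0.24  2.  ] 0.07
0.44 25 0 180 7 [ 1.27  0.6  -1.    2.38  1.62  0.3   0.48] 0.08
0.44 25 0 270 7 [ 1.39  0.71 -1.23  2.38  1.56  0.49 -1.03] 0.08
0.44 25 20 0 9 [ 1.44  0.72 -1.16  2.28  1.05  0.38 -1.7 ] 0.18
0.44 25 20 90 13 [ 1.25  0.59 -0.84  2.28  0.48  0.18 -2.69] 0.01
0.44 25 20 180 10 [ 1.4   0.68 -1.09  2.28  0.98  0.33  1.52] 0.16
0.44 25 20 270 9 [ 1.49  0.78 -1.28  2.28  1.15  0.48 -0.22] 0.18
0.44 25 40 0 9 [ 1.48  0.81 -1.22  2.15  0.71  0.55 -1.  ] 0.3
0.44 25 40 90 8 [ 1.42  0.74 -1.09  2.15  0.52  0.47 -2.38] 0.3
0.44 25 40 180 12 [ 0.8   0.54 -0.13  2.15 -0.81  0.51 -2.59] 0.23
0.44 25 40 270 8 [ 1.42  0.74 -1.09  2.15  0.53  0.47  0.76] 0.3
0.44 32 20 0 4 [ 1.47  0.72 -1.09  2.33  1.2   0.19 -1.76] 0.02
0.44 32 20 90 4 [ 1.63  0.99 -1.51  2.33  1.38  0.61  2.76] 0.01
0.44 32 20 180 3 [ 1.59  0.88 -1.36  2.33  1.35  0.44  1.22] 0.13
0.44 32 20 270 6 [ 1.58  0.86 -1.33  2.33  1.34  0.41 -0.34] 0.13
0.44 32 40 0 9 [ 1.14  0.61 -0.5   2.17 -0.7   0.43  0.5 ] 0
[... 326 characters left out ...]
.04
0.49 36 0 180 7 [ 1.29  0.71 -1.05  2.42  2.34  0.41 -0.17] 0.04
0.49 36 0 270 8 [ 1.39  0.81 -1.25  2.42  2.09  0.54 -1.48] 0.04
0.49 36 20 0 3 [ 1.43  0.79 -1.1   2.27  1.42  0.18 -1.98] 0.01
0.49 36 20 90 4 [ 1.51  0.89 -1.29  2.27  1.45  0.36  2.71] 0.11
0.49 36 20 180 3 [ 1.47  0.84 -1.19  2.27  1.44  0.26  1.15] 0.09
0.49 36 20 270 6 [ 1.43  0.79 -1.1   2.27  1.42  0.18 -0.41] 0.01
0.49 36 40 0 9 [ 1.13  0.67 -0.54  2.1  -0.74  0.44  0.5 ] 0.27
0.49 36 40 90 10 [ 1.5   0.93 -1.23  2.1   0.61  0.46 -2.4 ] 0.29
0.49 36 40 180 11 [ 1.11  0.66 -0.52  2.1  -0.77  0.45 -2.61] 0.21
0.49 36 40 270 8 [ 1.52  0.95 -1.27  2.1   0.67  0.48  0.68] 0.25
real	3m15.136s
user	3m15.278s
sys	0m0.246s
```

```bash
cat > st.py <<'E'
from bench import ctrl
import numpy as np
from scipy.spatial.transform import Rotation as R
s=ctrl.read_state();np.set_printoptions(precision=3,suppress=True)
print(s['joint_pos']);M=R.from_quat(s['eef_rot'],scalar_first=True).as_matrix();z=M[:,2]
print(M);print("lean",np.degrees(np.arccos(-z[2])),"az",np.degrees(np.arctan2(z[1],z[0])))
E
python3 -m creep '[{"x":-0.005,"y":0,"z":0,"ax":0,"ay":0,"az":0.13,"jaw":-1},{"x":0,"y":0,"z":0,"ax":0,"ay":0,"az":0.13,"jaw":-1},{"x":0,"y":0,"z":0,"ax":0,"ay":0,"az":0.13,"jaw":-1},{"x":0,"y":0,"z":0,"ax":0,"ay":0,"az":0.13,"jaw":-1},{"x":0,"y":0,"z":0,"ax":0,"ay":0,"az":0.13,"jaw":-1},{"x":0,"y":0,"z":0,"ax":0,"ay":0,"az":0.13,"jaw":-1},{"x":0,"y":0,"z":0,"ax":0.037,"ay":-0.06,"az":0,"jaw":-1},{"x":0,"y":0,"z":0,"ax":0,"ay":0,"az":0,"jaw":-1}]';python3 st.py
```

```text
clock: 4.8
eef_pos: [0.424, -0.2578, 0.2324]
eef_rot: [-0.099, 0.918, 0.23, 0.308]
contact_force: [0.4, -0.1, -0.0]
width: -0.001
grip_force: 0.0
[ 1.204  0.352 -0.4    2.113 -0.806  0.748  0.373]
[[ 0.704  0.483  0.521]
 [ 0.361 -0.875  0.323]
 [ 0.611 -0.039 -0.79 ]]
lean 37.77657309952626 az 31.822517065138022
```

```bash
python3 -m creep '[{"x":-0.003,"y":0.002,"z":-0.04,"ax":0,"ay":0,"az":0,"jaw":-1},{"x":0,"y":0.002,"z":-0.04,"ax":0,"ay":0,"az":0,"jaw":-1},{"x":0,"y":0,"z":-0.04,"ax":0,"ay":0,"az":0,"jaw":-1},{"x":0,"y":0,"z":-0.024,"ax":0,"ay":0,"az":0,"jaw":-1},{"x":0,"y":0,"z":0,"ax":0,"ay":0,"az":0,"jaw":-1}]';python3 st.py
```

```text
clock: 5.42
eef_pos: [0.422, -0.2521, 0.0884]
eef_rot: [-0.1, 0.917, 0.231, 0.309]
contact_force: [0.6, 0.3, 0.8]
width: -0.002
grip_force: 0.0
[ 1.297  0.649 -0.585  2.259 -1.033  0.36   0.74 ]
[[ 0.703  0.486  0.52 ]
 [ 0.363 -0.873  0.325]
 [ 0.612 -0.04  -0.79 ]]
lean 37.83720577802453 az 32.04603997381178
```

```bash
python3 -m creep '[{"x":0.01,"y":0,"z":0,"ax":0,"ay":0,"az":0,"jaw":-1},{"x":0.01,"y":0,"z":0,"ax":0,"ay":0,"az":0,"jaw":-1},{"x":0.01,"y":0,"z":0,"ax":0,"ay":0,"az":0,"jaw":-1},{"x":0.01,"y":0,"z":0,"ax":0,"ay":0,"az":0,"jaw":-1},{"x":0.01,"y":0,"z":0,"ax":0,"ay":0,"az":0,"jaw":-1},{"x":0.008,"y":0,"z":0,"ax":0,"ay":0,"az":0,"jaw":-1}]';python3 st.py
```

```text
clock: 6.18
eef_pos: [0.4811, -0.2523, 0.0893]
eef_rot: [-0.098, 0.917, 0.232, 0.309]
contact_force: [-1.8, 0.2, 1.2]
width: -0.002
grip_force: 0.9
[ 1.171  0.665 -0.55   2.174 -1.029  0.36   0.649]
[[ 0.701  0.487  0.521]
 [ 0.366 -0.873  0.324]
 [ 0.612 -0.037 -0.79 ]]
lean 37.840446845263514 az 31.88745921523379
```

Contact at about 2 N, sliding. I'll push on in small steps until it meets the stop.

```bash
python3 -m creep '[{"x":0.005,"y":0,"z":0,"ax":0,"ay":0,"az":0,"jaw":-1},{"x":0.003,"y":0,"z":0,"ax":0,"ay":0,"az":0,"jaw":-1},{"x":0,"y":0,"z":0,"ax":0,"ay":0,"az":0,"jaw":-1}]';python3 -m creep '[{"x":0.003,"y":0,"z":0,"ax":0,"ay":0,"az":0,"jaw":-1},{"x":0,"y":0,"z":0,"ax":0,"ay":0,"az":0,"jaw":-1}]';python3 -m creep '[{"x":0.003,"y":0,"z":0,"ax":0,"ay":0,"az":0,"jaw":-1},{"x":0,"y":0,"z":0,"ax":0,"ay":0,"az":0,"jaw":-1}]'
```

```text
clock: 6.55
eef_pos: [0.4886, -0.2526, 0.0892]
eef_rot: [-0.098, 0.917, 0.232, 0.309]
contact_force: [0.8, 0.2, 0.4]
width: 0.003
grip_force: 0.0
clock: 6.8
eef_pos: [0.4915, -0.2527, 0.0892]
eef_rot: [-0.098, 0.917, 0.232, 0.309]
contact_force: [-0.1, -0.7, 0.4]
width: 0.001
grip_force: 0.3
clock: 7.05
eef_pos: [0.4946, -0.2526, 0.0892]
eef_rot: [-0.098, 0.917, 0.232, 0.309]
contact_force: [-0.7, 0.7, -0.3]
width: 0.002
grip_force: 0.3
```

```bash
python3 -m creep '[{"x":0.003,"y":0,"z":0,"ax":0,"ay":0,"az":0,"jaw":-1},{"x":0,"y":0,"z":0,"ax":0,"ay":0,"az":0,"jaw":-1}]'
```

```text
clock: 7.3
eef_pos: [0.4975, -0.2526, 0.0892]
eef_rot: [-0.098, 0.917, 0.232, 0.309]
contact_force: [-1.7, 0.8, 0.4]
width: 0.0
grip_force: 0.8
```

```bash
python3 -m creep '[{"x":0.003,"y":0,"z":0,"ax":0,"ay":0,"az":0,"jaw":-1},{"x":0,"y":0,"z":0,"ax":0,"ay":0,"az":0,"jaw":-1}]'; python3 - <<'E'
from h import *
p=get_image("side");im=p["img"][100:200,280:440];cv2.imwrite("pics/c.png",cv2.resize(im,None,fx=4.5,fy=4.5,interpolation=cv2.INTER_CUBIC))
E
```

```text
clock: 7.55
eef_pos: [0.4986, -0.2525, 0.0887]
eef_rot: [-0.099, 0.917, 0.232, 0.308]
contact_force: [-15.0, -1.4, 8.6]
width: 0.0
grip_force: 7.4
```

View pics/c.png

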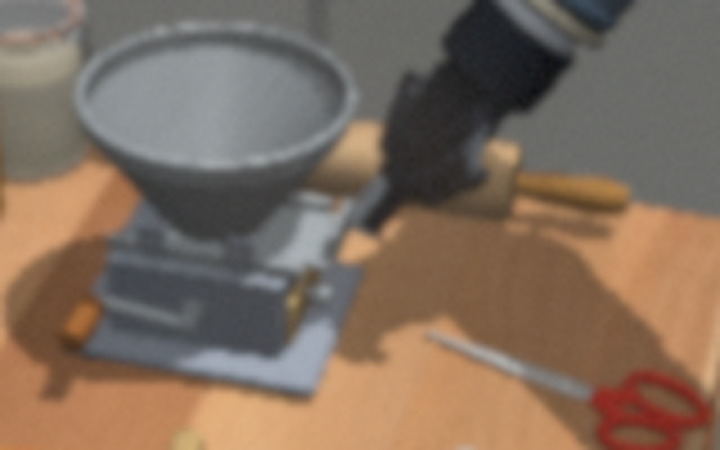

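```bash
python3 -m creep '[{"x":-0.02,"y":0,"z":0,"ax":0,"ay":0,"az":0,"jaw":-1},{"x":-0.03,"y":0,"z":0,"ax":0,"ay":0,"az":0,"jaw":-1},{"x":-0.01,"y":0,"z":0.05,"ax":0,"ay":0,"az":0,"jaw":-1},{"x":0,"y":0,"z":0.06,"ax":0,"ay":0,"az":0,"jaw":-1},{"x":0,"y":0.03,"z":0.05,"ax":0,"ay":0.1,"az":0,"jaw":-1},{"x":0,"y":0.04,"z":0.04,"ax":-0.1,"ay":0.1,"az":0,"jaw":-1},{"x":0.01,"y":0.05,"z":0,"ax":-0.1,"ay":0.12,"az":0,"jaw":-1},{"x":0.01,"y":0.05,"z":0,"ax":-0.1,"ay":0.12,"az":0,"jaw":-1},{"x":0.01,"y":0.05,"z":0,"ax":-0.05,"ay":0.1,"az":0,"jaw":0},{"x":0.01,"y":0.05,"z":0,"ax":0,"ay":0,"az":0,"jaw":0.2},{"x":0.01,"y":0.05,"z":0,"ax":0,"ay":0,"az":0,"jaw":0.2}]'; python3 st.py
cat > t.py <<'E'
from k2 import *
np.set_printoptions(precision=2,suppress=True)
j0=np.array(ctrl.read_state()['joint_pos'])
def tool(psi,th,o):
    A=np.array([[0,1,0],[1,0,0],[0,0,-1.]]).T*np.array([o,o,1])
    return R.from_euler('z',psi,degrees=True)*R.from_euler('y',th,degrees=True)*R.from_matrix(A)
def tcp(lip,psi,th):
    T=R.from_euler('z',psi,degrees=True)*R.from_euler('y',th,degrees=True)
    return np.array(lip)+T.apply([-.159,0,.062-.015])
if __name__=="__main__":
 for o in(1,-1):
  for end in(-90,-70,-110,90):
    j=j0;out=[]
    G=np.array([.572,.269,.064])
    P=[(G+[0,0,.15],-20.6,0),(G,-20.6,0),(G+[0,0,.2],-20.6,0)]
    dy=1 if end<0 else -1
    e=np.radians(end)
    lip=np.array([.593,-.24,.215])-.035*np.array([np.cos(e),np.sin(e),0])
    for k in(.33,.66,1):
        psi=-20.6+(end+20.6)*k;a=G+[0,0,.2];b=tcp(lip,end,0)
        P.append((a+(b-a)*k,psi,0))
    P+=[(tcp(lip,end,t),end,t) for t in(15,30,45,60,70)]
    for p,psi,t in P:
        j,ep,er=ik(p,tool(psi,t,o),j)
        out.append((min((j-lo).min(),(hi-j).min()),ep,er,j))
    print(o,end,"minmargin",round(min(x[0] for x in out),2),"err",max(x[1] for x in out).round(3),max(x[2] for x in out).round(2))
    for x in out[::3]+out[-1:]:print("   ",x[3],round(x[1],3),round(x[2],2))
E
python3 t.py
```

```text
clock: 8.98
eef_pos: [0.484, 0.0301, 0.2734]
eef_rot: [-0.036, 0.967, 0.245, 0.065]
contact_force: [0.7, 0.0, 0.1]
width: 0.599
grip_force: 0.0
[ 0.211  0.208 -0.369  1.94  -0.012  0.884 -1.214]
[[ 0.872  0.478  0.109]
 [ 0.469 -0.878  0.101]
 [ 0.144 -0.037 -0.989]]
lean 8.528375993756214 az 42.76064742911015Traceback (most recent call last):
  File "t.py", line 26, in <module>
    print(o,end,"minmargin",round(min(x[0] for x in out),2),"err",max(x[1] for x in out).round(3),max(x[2] for x in out).round(2))
                                                                                                  ^^^^^^^^^^^^^^^^^^^^^^^^^^^^
AttributeError: 'float' object has no attribute 'round'
```

```bash
sed -i 's/max(x\[2\] for x in out).round(2)/max(x[2] for x in out)/' t.py; python3 t.py
```

```text
1 -90 minmargin 0.13 err 0.0 1.098772014957892e-07
    [-0.23  0.55 -0.46  1.57  0.26  1.08 -1.11] 0.0 0.0
    [-0.13  0.45 -0.34  1.58  0.16  1.13 -1.27] 0.0 0.0
    [ 0.3   0.44 -0.18  1.51 -0.19  1.23 -1.37] 0.0 0.0
    [ 0.78  0.75 -0.35  1.2  -0.67  1.75 -1.05] 0.0 0.0
    [ 0.84  0.85 -0.39  1.13 -0.75  1.86 -1.06] 0.0 0.0
1 -70 minmargin 0.01 err 0.008 0.04391066506836403
    [-0.23  0.55 -0.46  1.57  0.26  1.08 -1.11] 0.0 0.0
    [-0.11  0.42 -0.37  1.64  0.17  1.11 -1.17] 0.0 0.0
    [ 0.36  0.4  -0.23  1.58 -0.15  1.29 -1.03] 0.0 0.0
    [ 0.85  0.91 -0.8   0.98 -0.32  1.98 -1.17] 0.0 0.0
    [ 1.01  1.16 -1.39  0.93 -0.09  1.98 -1.52] 0.008 0.04
1 -110 minmargin 0.18 err 0.0 1.098772014957892e-07
    [-0.23  0.55 -0.46  1.57  0.26  1.08 -1.11] 0.0 0.0
    [-0.14  0.48 -0.31  1.53  0.16  1.15 -1.35] 0.0 0.0
    [ 0.25  0.49 -0.11  1.43 -0.22  1.18 -1.68] 0.0 0.0
    [ 0.85  0.64 -0.33  1.43 -0.82  1.45 -1.11] 0.0 0.0
    [ 0.94  0.72 -0.38  1.42 -0.91  1.54 -1.03] 0.0 0.0
1 90 minmargin 0.25 err 0.0 1.782111901728811e-07
    [-0.23  0.55 -0.46  1.57  0.26  1.08 -1.11] 0.0 0
[... 896 characters left out ...]
98 -2.81] 0.102 0.56
-1 -110 minmargin 0.01 err 0.198 0.7977643109300625
    [-1.1   1.06  1.56  1.65 -1.08  1.53 -2.81] 0.031 0.15
    [-0.87  0.96  1.56  1.75 -1.08  1.53 -2.81] 0.063 0.37
    [-0.14  1.01  1.56  1.86 -1.08  1.98 -2.81] 0.192 0.65
    [ 0.27  0.83  1.03  1.92 -1.08  1.98 -2.81] 0.18 0.49
    [ 0.44  0.83  0.79  1.91 -1.08  1.98 -2.81] 0.172 0.49
-1 90 minmargin 0.01 err 0.031 0.17805793182774038
    [-1.1   1.06  1.56  1.65 -1.08  1.53 -2.81] 0.031 0.15
    [-0.8   0.86  1.43  1.64 -0.87  1.42 -2.14] 0.0 0.0
    [-0.05  0.79  1.09  1.33 -0.54  1.2  -0.6 ] 0.0 0.0
    [-0.7   1.08  1.56  1.7  -0.26  0.72 -1.01] 0.0 0.0
    [-0.78  1.17  1.56  1.75 -0.08  0.66 -1.23] 0.0 0.0
```

```bash
cat > d.py <<'E'
import sys,numpy as np
from bench import ctrl
from t import tool
from scipy.spatial.transform import Rotation as R
x,y,z,psi,th=map(float,sys.argv[1:6]);s=ctrl.read_state();np.set_printoptions(precision=4,suppress=True)
r=tool(psi,th,1)*R.from_quat(s['eef_rot'],scalar_first=True).inv()
print("shift",np.array([x,y,z])-s['eef_pos'],"rotvec",r.as_rotvec(),"deg",np.degrees(r.magnitude()))
E
python3 d.py .572 .269 .16 -20.6 0
```

```text
shift [ 0.088   0.2389 -0.1134] rotvec [-0.1358  0.0685  0.7137] deg 41.80957813604117
```

```bash
python3 -m creep '[{"x":0.0146,"y":0.04,"z":-0.01,"ax":-0.023,"ay":0.0115,"az":0.12,"jaw":0.3},{"x":0.0146,"y":0.04,"z":-0.02,"ax":-0.023,"ay":0.0115,"az":0.12,"jaw":0.3},{"x":0.0146,"y":0.04,"z":-0.02,"ax":-0.023,"ay":0.0115,"az":0.12,"jaw":0.3},{"x":0.0146,"y":0.04,"z":-0.02,"ax":-0.023,"ay":0.0115,"az":0.12,"jaw":0.3},{"x":0.0146,"y":0.04,"z":-0.02,"ax":-0.023,"ay":0.0115,"az":0.12,"jaw":0.3},{"x":0.015,"y":0.04,"z":-0.02,"ax":-0.021,"ay":0.011,"az":0.114,"jaw":0.3},{"x":0,"y":0,"z":0,"ax":0,"ay":0,"az":0,"jaw":0.3}]'; python3 d.py .572 .269 .066 -20.6 0
```

```text
clock: 9.85
eef_pos: [0.5704, 0.2722, 0.1608]
eef_rot: [-0.001, 0.821, 0.572, -0.001]
contact_force: [-0.3, -0.3, 0.4]
width: 0.649
grip_force: 0.0
shift [ 0.0016 -0.0032 -0.0948] rotvec [-0.0008 -0.0034 -0.0055] deg 0.37265751241255374
```

```bash
python3 -m creep '[{"x":0.0016,"y":-0.0032,"z":-0.03,"ax":0,"ay":-0.003,"az":-0.005,"jaw":0.3},{"x":0,"y":0,"z":-0.03,"ax":0,"ay":0,"az":0,"jaw":0.3},{"x":0,"y":0,"z":-0.02,"ax":0,"ay":0,"az":0,"jaw":0.3},{"x":0,"y":0,"z":-0.015,"ax":0,"ay":0,"az":0,"jaw":0.3},{"x":0,"y":0,"z":0,"ax":0,"ay":0,"az":0,"jaw":0.3}]'; python3 - <<'E'
from h import *
a=get_image("top")["img"][130:260,180:300];b=get_image("side")["img"][210:340,185:305]
cv2.imwrite("pics/d.png",cv2.resize(np.hstack([a,b]),None,fx=3.3,fy=3.3,interpolation=cv2.INTER_CUBIC))
E
```

```text
clock: 10.48
eef_pos: [0.5726, 0.2638, 0.0674]
eef_rot: [0.001, 0.824, 0.567, 0.0]
contact_force: [-0.4, -0.9, -0.1]
width: 0.65
grip_force: 0.0
```

View pics/d.png

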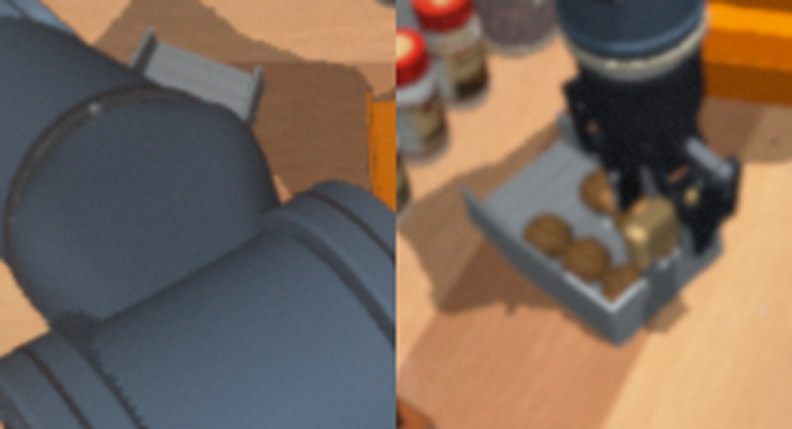

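```bash
python3 -m creep '[{"x":0,"y":0.004,"z":0,"ax":0,"ay":0,"az":0,"jaw":0.3},{"x":0,"y":0,"z":0,"ax":0,"ay":0,"az":0,"jaw":-1},{"x":0,"y":0,"z":0,"ax":0,"ay":0,"az":0,"jaw":-1},{"x":0,"y":0,"z":0,"ax":0,"ay":0,"az":0,"jaw":-1},{"x":0,"y":0,"z":0,"ax":0,"ay":0,"az":0,"jaw":-1},{"x":0,"y":0,"z":0,"ax":0,"ay":0,"az":0,"jaw":-1},{"x":0,"y":0,"z":0,"ax":0,"ay":0,"az":0,"jaw":-1}]' 80
```

```text
clock: 11.45
eef_pos: [0.573, 0.2686, 0.0685]
eef_rot: [0.001, 0.824, 0.567, 0.001]
contact_force: [-1.2, 0.2, 6.4]
width: 0.193
grip_force: 79.1
```

```bash
python3 -m creep '[{"x":0,"y":0,"z":0.01,"ax":0,"ay":0,"az":0,"jaw":-1},{"x":0,"y":0,"z":0.02,"ax":0,"ay":0,"az":0,"jaw":-1},{"x":0,"y":0,"z":0.03,"ax":0,"ay":0,"az":0,"jaw":-1},{"x":0,"y":0,"z":0.04,"ax":0,"ay":0,"az":0,"jaw":-1},{"x":0,"y":0,"z":0.04,"ax":0,"ay":0,"az":0,"jaw":-1},{"x":0,"y":0,"z":0.03,"ax":0,"ay":0,"az":0,"jaw":-1},{"x":0,"y":0,"z":0.02,"ax":0,"ay":0,"az":0,"jaw":-1},{"x":0,"y":0,"z":0,"ax":0,"ay":0,"az":0,"jaw":-1}]'; python3 - <<'E'
from t import tcp
import numpy as np
e=np.radians(-98)
lip=np.array([.593,-.24,.235])-.035*np.array([np.cos(e),np.sin(e),0])
print(lip,tcp(lip,-98,0))
for t in(20,40,60,70):print(t,tcp(lip,-98,t))
E
python3 d.py .619 -.04 .29 -98 0;  python3 - <<'E'
from h import *
b=get_image("side")["img"][100:340,165:465]
cv2.imwrite("pics/e.png",cv2.resize(b,None,fx=2.4,fy=2.4,interpolation=cv2.INTER_CUBIC))
E
```

```text
clock: 12.45
eef_pos: [0.5733, 0.2686, 0.2594]
eef_rot: [0.001, 0.824, 0.567, 0.002]
contact_force: [-0.1, -0.5, -4.2]
width: 0.195
grip_force: 78.4
[ 0.6  -0.21  0.23] [ 0.62 -0.05  0.28]
20 [ 0.62 -0.07  0.33]
40 [ 0.61 -0.11  0.37]
60 [ 0.6  -0.17  0.4 ]
70 [ 0.6 -0.2  0.4]
shift [ 0.0457 -0.3086  0.0306] rotvec [ 0.0034  0.004  -1.345 ] deg 77.06262780183857
```

View pics/e.png

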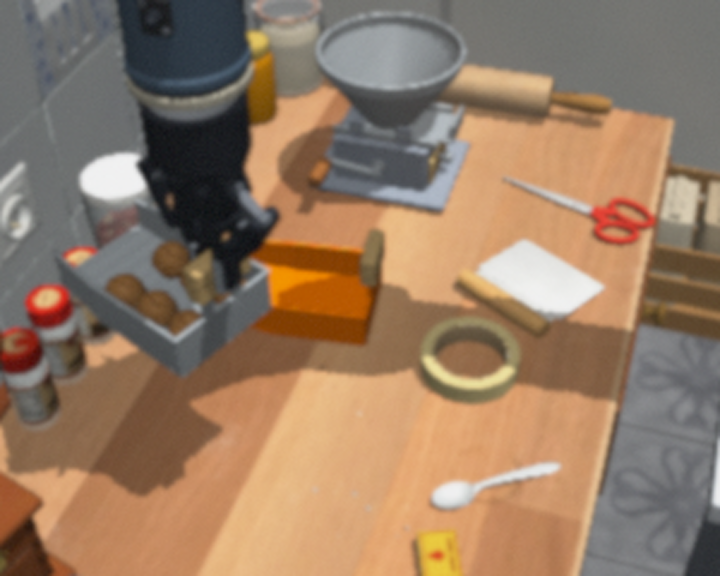

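```bash
python3 -m creep '[{"x":0.002,"y":-0.01,"z":0.005,"ax":0,"ay":0,"az":-0.04,"jaw":-1},{"x":0.003,"y":-0.02,"z":0.01,"ax":0,"ay":0,"az":-0.08,"jaw":-1},{"x":0.003,"y":-0.022,"z":0.01,"ax":0,"ay":0,"az":-0.1,"jaw":-1},{"x":0.003,"y":-0.022,"z":0.005,"ax":0,"ay":0,"az":-0.1,"jaw":-1},{"x":0.003,"y":-0.022,"z":0,"ax":0,"ay":0,"az":-0.1,"jaw":-1},{"x":0.003,"y":-0.022,"z":0,"ax":0,"ay":0,"az":-0.1,"jaw":-1},{"x":0.003,"y":-0.022,"z":0,"ax":0,"ay":0,"az":-0.1,"jaw":-1},{"x":0.003,"y":-0.022,"z":0,"ax":0,"ay":0,"az":-0.1,"jaw":-1},{"x":0.003,"y":-0.022,"z":0,"ax":0,"ay":0,"az":-0.1,"jaw":-1},{"x":0.003,"y":-0.022,"z":0,"ax":0,"ay":0,"az":-0.1,"jaw":-1},{"x":0.003,"y":-0.022,"z":0,"ax":0,"ay":0,"az":-0.1,"jaw":-1},{"x":0.003,"y":-0.022,"z":0,"ax":0,"ay":0,"az":-0.1,"jaw":-1},{"x":0.003,"y":-0.02,"z":0,"ax":0,"ay":0,"az":-0.1,"jaw":-1},{"x":0.003,"y":-0.015,"z":0,"ax":0,"ay":0,"az":-0.08,"jaw":-1},{"x":0.003,"y":-0.01,"z":0,"ax":0,"ay":0,"az":-0.04,"jaw":-1},{"x":0,"y":0,"z":0,"ax":0,"ay":0,"az":0,"jaw":-1}]'; sed -i 's/.062-.015/.0535/' t.py; sed -i 's/precision=2/precision=4/' t.py; cat > q.py <<'E'
from d import *
from t import tcp
e=np.radians(-98);T=float(sys.argv[5]);lz,off=map(float,sys.argv[6:8])
lip=np.array([.593,-.24,lz])-off*np.array([np.cos(e),np.sin(e),0]);p=tcp(lip,-98,T)
print("target",p,"shift",p-s['eef_pos']);print(s['joint_pos'])
E
python3 q.py 0 0 0 -98 0 .23 .035
```

```text
clock: 14.5
eef_pos: [0.617, -0.028, 0.288]
eef_rot: [0.002, 0.998, -0.068, -0.0]
contact_force: [-1.1, -0.2, -4.4]
width: 0.201
grip_force: 78.4
shift [-0.617  0.028 -0.288] rotvec [ 0.0034 -0.0005 -0.0027] deg 0.2486729055305716
target [ 0.62   -0.0479  0.2835] shift [ 0.003  -0.0198 -0.0045]
[ 0.0613  0.4481 -0.148   1.5069  0.0724  1.1925 -1.8067]
```

```bash
python3 -m creep '[{"x":0.001,"y":-0.006,"z":-0.001,"ax":0,"ay":0,"az":0,"jaw":-1},{"x":0.001,"y":-0.008,"z":-0.0015,"ax":0,"ay":0,"az":0,"jaw":-1},{"x":0.001,"y":-0.006,"z":-0.002,"ax":0,"ay":0,"az":0,"jaw":-1},{"x":0,"y":0,"z":0,"ax":0,"ay":0,"az":0,"jaw":-1}]';  python3 - <<'E'
from h import *
a=get_image("top")["img"][110:260,270:500];b=get_image("side")["img"][80:230,220:450]
cv2.imwrite("pics/f.png",cv2.resize(np.vstack([a,b]),None,fx=2,fy=2,interpolation=cv2.INTER_CUBIC))
E
```

```text
clock: 15.0
eef_pos: [0.6198, -0.0474, 0.2831]
eef_rot: [0.002, 0.998, -0.068, -0.0]
contact_force: [-0.4, -0.5, -4.1]
width: 0.196
grip_force: 78.4
```

View pics/f.png

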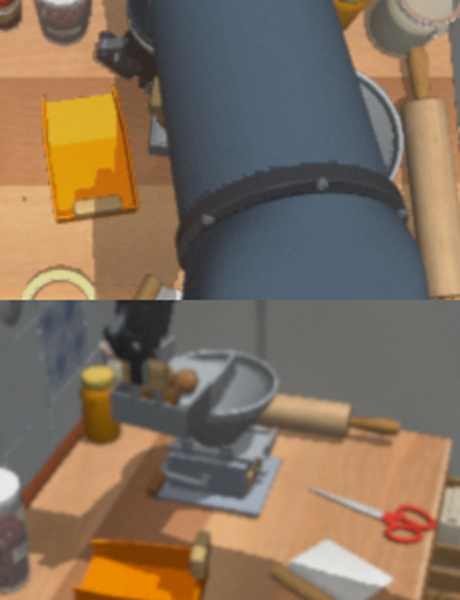

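```bash
python3 - <<'E'
from t import tcp
import numpy as np
np.set_printoptions(precision=4,suppress=True)
e=np.radians(-98);lip=np.array([.593,-.24,.23])-.035*np.array([np.cos(e),np.sin(e),0])
a=[tcp(lip,-98,t) for t in range(0,81,5)]
for t,d in zip(range(5,81,5),np.diff(a,axis=0)):print(t,d)
E
```

```text
5 [-0.0007 -0.0052  0.0137]
10 [-0.0009 -0.0064  0.0131]
15 [-0.0011 -0.0075  0.0125]
20 [-0.0012 -0.0085  0.0118]
25 [-0.0013 -0.0095  0.011 ]
30 [-0.0015 -0.0104  0.0101]
35 [-0.0016 -0.0113  0.0092]
40 [-0.0017 -0.012   0.0082]
45 [-0.0018 -0.0127  0.0071]
50 [-0.0019 -0.0132  0.0059]
55 [-0.0019 -0.0137  0.0047]
60 [-0.002  -0.0141  0.0035]
65 [-0.002  -0.0143  0.0023]
70 [-0.002  -0.0145  0.001 ]
75 [-0.002  -0.0145 -0.0003]
80 [-0.002  -0.0144 -0.0016]
```

```bash
python3 -m creep '[{"x":-0.0007,"y":-0.005,"z":0.0137,"ax":0.0864,"ay":-0.0121,"az":0,"jaw":-1},{"x":-0.0009,"y":-0.0064,"z":0.011,"ax":0.0864,"ay":-0.0121,"az":0,"jaw":-1},{"x":-0.0011,"y":-0.0075,"z":0.0095,"ax":0.0864,"ay":-0.0121,"az":0,"jaw":-1},{"x":-0.0006,"y":-0.004,"z":0.004,"ax":0.0432,"ay":-0.006,"az":0,"jaw":-1},{"x":0,"y":0,"z":0,"ax":0,"ay":0,"az":0,"jaw":-1},{"x":-0.0006,"y":-0.0045,"z":0.006,"ax":0.0432,"ay":-0.006,"az":0,"jaw":-1},{"x":0,"y":0,"z":0,"ax":0,"ay":0,"az":0,"jaw":-1},{"x":-0.0006,"y":-0.0047,"z":0.0055,"ax":0.0432,"ay":-0.006,"az":0,"jaw":-1},{"x":0,"y":0,"z":0,"ax":0,"ay":0,"az":0,"jaw":-1},{"x":-0.0007,"y":-0.0048,"z":0.0055,"ax":0.0432,"ay":-0.006,"az":0,"jaw":-1},{"x":0,"y":0,"z":0,"ax":0,"ay":0,"az":0,"jaw":-1},{"x":0,"y":0,"z":0,"ax":0,"ay":0,"az":0,"jaw":-1}]'; python3 q.py 0 0 0 -98 25 .222 .035
```

```text
clock: 16.6
eef_pos: [0.6147, -0.0836, 0.3386]
eef_rot: [-0.214, 0.974, -0.066, 0.015]
contact_force: [0.3, 0.2, -3.2]
width: 0.198
grip_force: 79.0
shift [-0.6147  0.0836 -0.3386] rotvec [ 0.0033  0.0011 -0.0044] deg 0.3201288316341755
target [ 0.6148 -0.085   0.3377] shift [ 0.     -0.0014 -0.0009]
[ 0.4621  0.4765 -0.2647  1.4179 -0.3223  1.3131 -1.3913]
```

```bash
python3 -m creep '[{"x":-0.0007,"y":-0.005,"z":0.005,"ax":0.0432,"ay":-0.006,"az":0,"jaw":-1},{"x":-0.0007,"y":-0.005,"z":0.005,"ax":0.0432,"ay":-0.006,"az":0,"jaw":-1},{"x":0,"y":0,"z":0,"ax":0,"ay":0,"az":0,"jaw":-1},{"x":-0.0008,"y":-0.0056,"z":0.0046,"ax":0.0432,"ay":-0.006,"az":0,"jaw":-1},{"x":-0.0008,"y":-0.0057,"z":0.0046,"ax":0.0432,"ay":-0.006,"az":0,"jaw":-1},{"x":0,"y":0,"z":0,"ax":0,"ay":0,"az":0,"jaw":-1},{"x":-0.0008,"y":-0.006,"z":0.003,"ax":0.0432,"ay":-0.006,"az":0,"jaw":-1},{"x":-0.0009,"y":-0.006,"z":0.003,"ax":0.0432,"ay":-0.006,"az":0,"jaw":-1},{"x":0,"y":0,"z":0,"ax":0,"ay":0,"az":0,"jaw":-1},{"x":0,"y":0,"z":0,"ax":0,"ay":0,"az":0,"jaw":-1}]'; python3 q.py 0 0 0 -98 40 .22 .035;python3 - <<'E'
from h import *
b=get_image("side")["img"][60:230,250:450]
cv2.imwrite("pics/g.png",cv2.resize(b,None,fx=3,fy=3,interpolation=cv2.INTER_CUBIC))
E
```

```text
clock: 17.85
eef_pos: [0.6101, -0.1167, 0.3638]
eef_rot: [-0.34, 0.938, -0.063, 0.024]
contact_force: [0.8, 1.0, -3.0]
width: 0.193
grip_force: 79.1
shift [-0.6101  0.1167 -0.3638] rotvec [ 0.0033  0.002  -0.0043] deg 0.3304178917407305
target [ 0.61   -0.1188  0.3632] shift [-0.0001 -0.0021 -0.0006]
[ 0.6511  0.5532 -0.3208  1.3563 -0.5126  1.4465 -1.2287]
```

View pics/g.png

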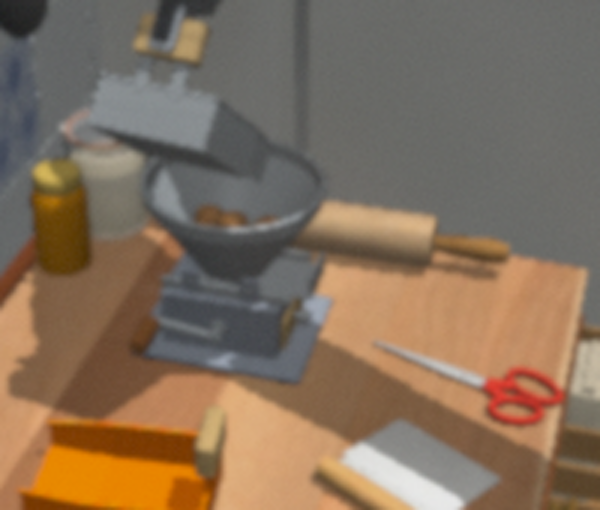

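Several walnuts show in the hopper at (230,215). I'll tip further to empty the tray.

```bash
python3 -m creep '[{"x":-0.0018,"y":-0.0127,"z":0.008,"ax":0.0864,"ay":-0.0121,"az":0,"jaw":-1},{"x":-0.0019,"y":-0.0132,"z":0.0068,"ax":0.0864,"ay":-0.0121,"az":0,"jaw":-1},{"x":-0.0019,"y":-0.0137,"z":0.0055,"ax":0.0864,"ay":-0.0121,"az":0,"jaw":-1},{"x":-0.002,"y":-0.0141,"z":0.0043,"ax":0.0864,"ay":-0.0121,"az":0,"jaw":-1},{"x":0,"y":0,"z":0,"ax":0,"ay":0,"az":0,"jaw":-1},{"x":0,"y":0,"z":0,"ax":0,"ay":0,"az":0,"jaw":-1},{"x":0,"y":0,"z":0,"ax":0,"ay":0,"az":0,"jaw":-1},{"x":0,"y":0,"z":0,"ax":0,"ay":0,"az":0,"jaw":-1}]'; python3 q.py 0 0 0 -98 60 .222 .035;python3 - <<'E'
from h import *
for n in("side","top"):
    p=get_image(n)
    for r in spotter.spot_in(p,"walnut_1")[:8]:print(n,r["confidence"],np.round(r["box"]),pix2world(p,*r["box"][:2])[0].round(3))
E
```

```text
clock: 18.9
eef_pos: [0.6026, -0.1694, 0.3892]
eef_rot: [-0.497, 0.865, -0.057, 0.036]
contact_force: [0.9, -1.2, -3.0]
width: 0.199
grip_force: 79.4
shift [-0.6026  0.1694 -0.3892] rotvec [ 0.005   0.0041 -0.0047] deg 0.4563445219903404
target [ 0.6025 -0.1725  0.3864] shift [-0.0001 -0.0031 -0.0028]
[ 0.8387  0.707  -0.3876  1.2629 -0.7067  1.6439 -1.1092]
side 0.62 [319. 133.   9.   7.] [ 0.622 -0.247  0.13 ]
side 0.45 [328. 133.   9.   3.] [ 0.591 -0.233  0.144]
top 0.68 [430. 197.  18.  12.] [ 0.56  -0.248  0.132]
top 0.55 [430. 173.   9.  15.] [ 0.617 -0.251  0.136]
top 0.51 [435. 187.   6.   6.] [ 0.586 -0.267  0.119]
top 0.38 [419. 197.  11.   9.] [ 0.564 -0.226  0.115]
```

```bash
python3 -m creep '[{"x":0.002,"y":0.0144,"z":-0.0025,"ax":-0.0864,"ay":0.0121,"az":0,"jaw":-1},{"x":0.0019,"y":0.014,"z":-0.0037,"ax":-0.0864,"ay":0.0121,"az":0,"jaw":-1},{"x":0.0019,"y":0.0135,"z":-0.005,"ax":-0.0864,"ay":0.0121,"az":0,"jaw":-1},{"x":0.0018,"y":0.013,"z":-0.0061,"ax":-0.0864,"ay":0.0121,"az":0,"jaw":-1},{"x":0.0017,"y":0.012,"z":-0.0072,"ax":-0.0864,"ay":0.0121,"az":0,"jaw":-1},{"x":0.0016,"y":0.0113,"z":-0.0082,"ax":-0.0864,"ay":0.0121,"az":0,"jaw":-1},{"x":0.0015,"y":0.0104,"z":-0.0091,"ax":-0.0864,"ay":0.0121,"az":0,"jaw":-1},{"x":0.0013,"y":0.0095,"z":-0.01,"ax":-0.0864,"ay":0.0121,"az":0,"jaw":-1},{"x":0.0012,"y":0.0085,"z":-0.0108,"ax":-0.0864,"ay":0.0121,"az":0,"jaw":-1},{"x":0.0011,"y":0.0075,"z":-0.0115,"ax":-0.0864,"ay":0.0121,"az":0,"jaw":-1},{"x":0.0009,"y":0.0064,"z":-0.0121,"ax":-0.0864,"ay":0.0121,"az":0,"jaw":-1},{"x":0.0007,"y":0.0052,"z":-0.0127,"ax":-0.0864,"ay":0.0121,"az":0,"jaw":-1},{"x":0,"y":0,"z":0,"ax":0,"ay":0,"az":0,"jaw":-1}]'; python3 q.py .573 .2686 .29 -20.9 0 .235 .035
```

```text
clock: 20.72
eef_pos: [0.6195, -0.041, 0.2888]
eef_rot: [0.0, 0.998, -0.065, -0.002]
contact_force: [-0.7, 1.0, -3.3]
width: 0.197
grip_force: 79.1
shift [-0.0465  0.3096  0.0012] rotvec [ 0.0025 -0.0023  1.3355] deg 76.51807609250825
target [ 0.62   -0.0479  0.2885] shift [ 0.0005 -0.0069 -0.0003]
[ 0.0821  0.4544 -0.1459  1.4941  0.0689  1.2012 -1.7746]
```

```bash
python3 -m creep '[{"x":-0.003,"y":0.015,"z":0,"ax":0,"ay":0,"az":0.05,"jaw":-1},{"x":-0.003,"y":0.02,"z":0,"ax":0,"ay":0,"az":0.09,"jaw":-1},{"x":-0.003,"y":0.023,"z":0,"ax":0,"ay":0,"az":0.1,"jaw":-1},{"x":-0.003,"y":0.023,"z":0,"ax":0,"ay":0,"az":0.1,"jaw":-1},{"x":-0.0035,"y":0.023,"z":0,"ax":0,"ay":0,"az":0.1,"jaw":-1},{"x":-0.0035,"y":0.023,"z":0,"ax":0,"ay":0,"az":0.1,"jaw":-1},{"x":-0.0035,"y":0.023,"z":0,"ax":0,"ay":0,"az":0.1,"jaw":-1},{"x":-0.0035,"y":0.023,"z":0,"ax":0,"ay":0,"az":0.1,"jaw":-1},{"x":-0.0035,"y":0.023,"z":0,"ax":0,"ay":0,"az":0.1,"jaw":-1},{"x":-0.0035,"y":0.023,"z":0,"ax":0,"ay":0,"az":0.1,"jaw":-1},{"x":-0.0035,"y":0.023,"z":0,"ax":0,"ay":0,"az":0.1,"jaw":-1},{"x":-0.0035,"y":0.023,"z":0,"ax":0,"ay":0,"az":0.1,"jaw":-1},{"x":-0.003,"y":0.023,"z":0,"ax":0,"ay":0,"az":0.1,"jaw":-1},{"x":-0.002,"y":0.017,"z":0,"ax":0,"ay":0,"az":0.07,"jaw":-1},{"x":0,"y":0.005,"z":0,"ax":0,"ay":0,"az":0.025,"jaw":-1},{"x":0,"y":0,"z":0,"ax":0,"ay":0,"az":0,"jaw":-1}]'; python3 d.py .573 .2686 .07 -20.9 0; python3 - <<'E'
from h import *
ims=[]
for n,(r,c) in(("top",(130,350)),("side",(90,260))):
    p=get_image(n);ims.append(p["img"][r:r+130,c:c+150])
    for q in spotter.spot_in(p,"walnut_1")[:8]:print(n,round(q["confidence"],2),np.round(q["box"]),pix2world(p,*q["box"][:2])[0].round(3))
    C=cloud(p).reshape(-1,3);t=C[(C[:,2]>.09)&(C[:,2]<.11)&(abs(C[:,1]+.243)<.03)&(C[:,0]<.53)&(C[:,0]>.4)]
    print("tab",t.min(0).round(3) if len(t) else None,len(t))
cv2.imwrite("pics/h.png",cv2.resize(np.hstack(ims),None,fx=2.6,fy=2.6,interpolation=cv2.INTER_CUBIC))
E
```

```text
clock: 22.72
eef_pos: [0.5753, 0.2646, 0.2896]
eef_rot: [0.001, 0.826, 0.564, 0.001]
contact_force: [0.1, -0.4, -3.0]
width: 0.197
grip_force: 79.2
shift [-0.0023  0.004  -0.2196] rotvec [0.0018 0.0026 0.0068] deg 0.4281423075981829
top 0.68 [430. 196.  17.  17.] [ 0.561 -0.248  0.136]
top 0.61 [436. 186.   9.  10.] [ 0.588 -0.267  0.118]
top 0.57 [417. 179.  13.  10.] [ 0.607 -0.224  0.116]
top 0.54 [431. 173.   8.  15.] [ 0.618 -0.254  0.13 ]
top 0.53 [427. 184.  15.  15.] [ 0.589 -0.24   0.145]
top 0.48 [419. 193.  17.  12.] [ 0.572 -0.226  0.118]
tab [ 0.506 -0.267  0.09 ] 58
side 0.64 [327. 132.  12.   8.] [ 0.593 -0.235  0.146]
side 0.39 [321. 133.  10.   7.] [ 0.614 -0.243  0.132]
tab [ 0.507 -0.264  0.09 ] 34
```

View pics/h.png

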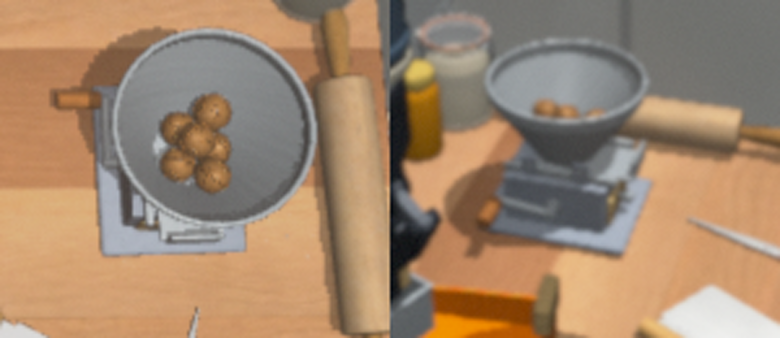

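All six walnuts lie in the hopper (left panel, around (200,145)), and the tab front is at x = 0.506, so the shutter is shut. I lower the tray.

```bash
python3 -m creep '[{"x":-0.001,"y":0.002,"z":-0.03,"ax":0.002,"ay":0.0026,"az":0.006,"jaw":-1},{"x":-0.001,"y":0.002,"z":-0.04,"ax":0,"ay":0,"az":0,"jaw":-1},{"x":0,"y":0,"z":-0.045,"ax":0,"ay":0,"az":0,"jaw":-1},{"x":0,"y":0,"z":-0.04,"ax":0,"ay":0,"az":0,"jaw":-1},{"x":0,"y":0,"z":-0.03,"ax":0,"ay":0,"az":0,"jaw":-1},{"x":0,"y":0,"z":-0.015,"ax":0,"ay":0,"az":0,"jaw":-1},{"x":0,"y":0,"z":-0.01,"ax":0,"ay":0,"az":0,"jaw":-1},{"x":0,"y":0,"z":0,"ax":0,"ay":0,"az":0,"jaw":-1}]'; python3 d.py .573 .2686 .0685 -20.9 0
```

```text
clock: 23.92
eef_pos: [0.5732, 0.2692, 0.0797]
eef_rot: [-0.0, 0.824, 0.567, 0.0]
contact_force: [-0.5, 0.0, -2.8]
width: 0.196
grip_force: 79.2
shift [-0.0002 -0.0006 -0.0112] rotvec [-0.0004  0.0002 -0.0001] deg 0.02738890066708271
```

```bash
python3 -m creep '[{"x":0,"y":0,"z":-0.004,"ax":0,"ay":0,"az":0,"jaw":-1},{"x":0,"y":0,"z":-0.003,"ax":0,"ay":0,"az":0,"jaw":-1},{"x":0,"y":0,"z":0,"ax":0,"ay":0,"az":0,"jaw":-1}]'; python3 -m creep '[{"x":0,"y":0,"z":-0.003,"ax":0,"ay":0,"az":0,"jaw":-1},{"x":0,"y":0,"z":0,"ax":0,"ay":0,"az":0,"jaw":-1}]'
```

```text
clock: 24.3
eef_pos: [0.5731, 0.2692, 0.0727]
eef_rot: [-0.0, 0.824, 0.567, 0.0]
contact_force: [0.2, -0.0, -3.3]
width: 0.195
grip_force: 79.4
clock: 24.55
eef_pos: [0.573, 0.2691, 0.0694]
eef_rot: [-0.0, 0.824, 0.567, -0.0]
contact_force: [1.2, -0.6, -2.1]
width: 0.196
grip_force: 79.4
```

```bash
python3 -m creep '[{"x":0,"y":0,"z":-0.0015,"ax":0,"ay":0,"az":0,"jaw":-1},{"x":0,"y":0,"z":0,"ax":0,"ay":0,"az":0,"jaw":-1}]'; python3 -m creep '[{"x":0,"y":0,"z":0,"ax":0,"ay":0,"az":0,"jaw":-0.3},{"x":0,"y":0,"z":0,"ax":0,"ay":0,"az":0,"jaw":0},{"x":0,"y":0,"z":0,"ax":0,"ay":0,"az":0,"jaw":0.3},{"x":0,"y":0,"z":0,"ax":0,"ay":0,"az":0,"jaw":0.3},{"x":0,"y":0,"z":0,"ax":0,"ay":0,"az":0,"jaw":0.3},{"x":0,"y":0,"z":0,"ax":0,"ay":0,"az":0,"jaw":0.3}]'
```

```text
clock: 24.8
eef_pos: [0.5731, 0.2694, 0.0685]
eef_rot: [-0.0, 0.824, 0.567, 0.0]
contact_force: [-2.0, -0.6, 2.2]
width: 0.192
grip_force: 80.0
clock: 25.55
eef_pos: [0.573, 0.2692, 0.0681]
eef_rot: [-0.0, 0.824, 0.567, 0.0]
contact_force: [0.0, 0.4, 0.8]
width: 0.652
grip_force: 0.0
```

Released. I retreat straight up and check.

```bash
python3 -m creep '[{"x":0,"y":0,"z":0.02,"ax":0,"ay":0,"az":0,"jaw":0.3},{"x":0,"y":0,"z":0.04,"ax":0,"ay":0,"az":0,"jaw":0.3},{"x":0,"y":0,"z":0.05,"ax":0,"ay":0,"az":0,"jaw":0.3},{"x":0,"y":0,"z":0.05,"ax":0,"ay":0,"az":0,"jaw":0.3},{"x":-0.05,"y":0,"z":0.03,"ax":0,"ay":0,"az":0,"jaw":0.3},{"x":-0.05,"y":0,"z":0,"ax":0,"ay":0,"az":0,"jaw":0.3},{"x":0,"y":0,"z":0,"ax":0,"ay":0,"az":0,"jaw":0.3}]'; python3 - <<'E'
from h import *
p=get_image("side")
cv2.imwrite("pics/i.png",cv2.resize(p["img"][80:340,180:460],None,fx=2.2,fy=2.2,interpolation=cv2.INTER_CUBIC))
E
```

```text
clock: 26.42
eef_pos: [0.4698, 0.2697, 0.2591]
eef_rot: [0.0, 0.822, 0.569, 0.0]
contact_force: [0.1, 0.0, -0.1]
width: 0.649
grip_force: 0.0
```

View pics/i.png

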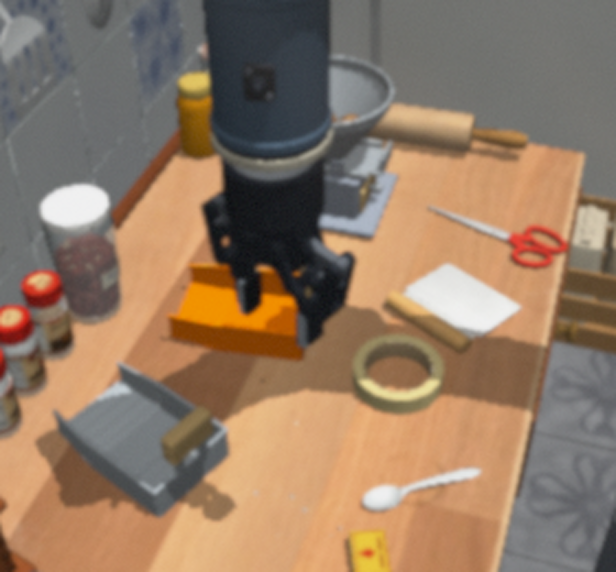

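The empty tray stands upright at (145,440), the bystanders are in place, and the arm is clear.

```bash
python3 -c "
from bench import workorder
print(workorder.hand_in())"
```

```text
the job is handed in; nothing more can be done
None
```

I handed the job in at about 26 s on the robot's clock: shutter pushed to its stop, all six walnuts in the hopper, empty tray upright and released at its original spot, bystanders in place as far as the last pictures show; the hand-in returned no verdict.

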